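Take the red slide cassette out of the dryer

TASK

The slide in the red cassette is dry: draw the red cassette straight out of the front of the slide dryer by its upright fin, and lay it face up and flat on the white light panel, wholly inside the panel's rim. Set it down, do not drop it, and leave the blue cassette where it is in the dryer.

Things in the scene. Friction and masses are not known exactly. Their poses are not given: they have to be found in the camera images.
- red_cassette: Loose red plate with a glass slide on top, 140 (x) x 36 (y) x 12 mm, 50-100 g, no latch. Origin: centre of underside, z up. Upright grip fin at its -x end: x -68 to -38, 10 thick across y, top 52 above the underside. Starts flat in a dryer bay, +x end 87-103 inside, fin 5-21 clear of the front. Pull it along its -x by 115 or more, raising it at most 4 mm until it is out.
- blue_cassette: Blue slide cassette, loose, same shape, size and axes as the red one, in the other bay of the dryer; it stays there. (A yellow one lies elsewhere on the bench and has no part in this.)
- dryer: Slide dryer, fixed: white box 120 (x) x 190 (y) x 52 mm high, closed roof with blue stripe, black vents, green display. Origin: centre of underside. Two bays centred at y = +40 and -40, open only at the front (-x face, x = -60, towards the robot): 44 wide, 18 high, floor 8 above the bench, 110 deep. Cassettes have 4 play each side, 6 above. Stands left or right, the panel on the other side.
- panel: Light panel, fixed: shallow tray, a white plate in an aluminium rim; 200 (x) x 160 (y) mm outside, 188 x 148 inside, rim 14 high above the bench, white plate 6 above the bench. Origin: centre of underside, z up. The cassette fits inside any way round, most easily lengthwise along x and centred.
Things that resemble listed ones, but are neither listed nor needed, are in the scene too. There is more than one size of the red_cassette; the one meant has the size given above.

How it is judged:
By the outcome, as a careful person would: the job done as asked, in the order asked, and still so for the second after the job is handed in, with the robot touching nothing.
It also fails if it takes over 43 s, if anything falls off the work surface, if the arm or the gripper's body presses on something with over 40 N, if the wrist force passes 120 N, or if a joint passes its speed limit or range.

ROBOT

A 6-joint arm with a two-finger parallel gripper is mounted at the origin on the work surface. World frame = base frame: x ahead of the robot, y to its left, z up, the work surface at z = 0. Lengths are in m, angles in degrees, forces in N, time in s.
With the tool pointing down it reaches from about 0.325 to 0.925 m from the base axis. Payload 3.1 kg.
Tool frame: the origin (TCP) lies midway between the tips of the shut fingers; the grasp point (between the pads) lies 19 mm behind it; z points along the fingers, y is the line along which they close (so a half turn about z gives the same grasp; the last joint's range is limited). The gripper opens to 85 mm and grips with 20 to 120 N. Pads are 22 mm wide; open, the fingers measure 114 mm over their backs; the gripper's body (76 mm by 85 mm) begins 54 mm behind the grasp point. The pads swing forward as they close: fully open they stand 13 mm farther back than shut.
Start: joints at [67.483, 12.427, 92.441, -0, 75.132, -6.429], TCP at [0.173, 0.601, 0.231] pointing down, gripper open.
Joint ranges: [-157.48, 157.48], [-44.54, 120.13], [17.64, 146.25], [-64.5, 244.5], [7.68, 150.69], [-147.95, 147.95]. Speed limits (degrees/s): [159.86, 159.86, 180, 180, 180, 180].

INTERFACE

Orientations are given as a 3x3 rotation matrix whose columns are the frame's x, y, z axes.
In Python, from cell import env gives the robot as it stands.
- The arm moves only by the tool carry_out, never from a script. Its argument "increments" is a list that holds one entry, the list of rows, each a list of 6 numbers: the shift along the tool's x, y, z in units of 3 cm (1.0 is 3 cm), then the turn, a rotation vector about the tool's x, y, z in units of 60 degrees (1.0 is 60 degrees). In form: [[[tx, ty, tz, wx, wy, wz], ...]]. A call has 1 to 12 rows; each row shifts and turns the commanded pose from where the row before left it, along the tool's axes as they then stand; what a row does not reach is not made up. A row lasts 1/10 s, in which the tool goes at most 50 mm and 8.59 degrees, less where a joint would pass 70% of its speed; a pose out of reach is approached as far as the arm can. A call with a number of a shift or a turn outside -1 to 1 is refused whole. A call with a gripper value outside its range is refused whole. "jaw" is the opening, from -1 (shut) to 1 (fully open), set as the call begins (left out, the last holds). The fingers move at their own pace and stop on an object; "newtons" is the grip in N (left out, the last holds). Time passes only in rows, so rows that do not move let the fingers close. It gives the time, the measured TCP pose, the force, the opening and the grip force at its end, in the units of the state.
- env.read_state(): the state, without advancing time (a new reading comes with each control period).
- env.camera(name): name is "scene" or "top" or "wrist"; returns (picture, depth): 400x640x3 uint8, red, green, blue; 400x640 float32, m along the optical axis (not along the pixel's ray), 0 where there is no reading.
- env.camera_params(name): a dict with "vertical_fov" (degrees; the focal length in pixels is half the picture's height over the tangent of half this angle, whatever the lens; pixels are square), "cx", "cy" (the principal point, pixels), "k1" (the pictures are not rectified: a ray, as slopes to the right and down, at radius r is drawn at 1 + k1 r^2 times it, then the intrinsics apply), "eye" and "orientation" of the camera in the world. Camera axes: x right, y down, z forward; pixel columns grow to the right and rows downward; lengths in m; the calibration is good to about 2 mm. A picture is of the moment at which its call begins: read the wrist's pose just before it. camera_params takes no time and is no camera call; for the wrist camera it gives the pose at the moment of the call.
- env.job_done(): hands the job in; it is judged then, once.
The state is a dict: "time": time; "qpos": joint angles; "dq": joint speeds; "joint_efforts": joint torques, N m; "ee_pos": TCP position; "eef_rot": TCP orientation; "ft_force": force on the tool from outside, world axes, zero at the start; "ft_torque": the same for the moment, N m; "width": finger opening in m; "gripper_force": force on a finger pad.
Only numpy, scipy, OpenCV 4.12 (cv2) and the standard library are available. Lean on these libraries where they do the work, as an engineer would, in place of code of your own. Each camera call takes 0.05 s, during which the arm holds its last target. There are 200 camera calls.

## Working session

There is one attempt and no reset: what is moved stays moved. The work goes in short steps, Python scripts to look and compute and a tool call to move; the robot and the scene stay as the last step left them, time stands still between calls to the robot, and variables do not carry over. Pictures are saved under pics/ and viewed, at most 10 in all, crops included, and the job is handed in when it is done.

Besides the shell and the picture viewer there is one more tool, called after "Emit:" as a command line: name --argument value ..., lists and objects as JSON in quotes. carry_out: Moves the arm, as the interface text tells. Shifts and turns lie within -1 to 1; 1 stands for 3 cm of shift or 60 degrees of turn. Its arguments: {"type":"object","properties":{"increments":{"type":"array"},"jaw":{"type":"number"},"newtons":{"type":"number"}},"required":["increments"]}

```bash
mkdir -p pics; ls; cat > h.py <<'E'
import numpy as np, cv2
from cell import env
def cam(n):
    p=env.camera_params(n); im,d=env.camera(n); return im,d,p
def rays(p,uv):
    f=200/np.tan(np.radians(p["vertical_fov"])/2)
    uv=np.atleast_2d(np.float64(uv))
    K=np.array([[f,0,p["cx"]],[0,f,p["cy"]],[0,0,1.]])
    q=(uv-[p["cx"],p["cy"]])/f
    s=q.copy()
    for _ in range(30): s=q/(1+p["k1"]*(s**2).sum(1,keepdims=True))
    return np.c_[s,np.ones(len(s))]
def plane(p,uv,z):
    r=rays(p,uv)@np.array(p["orientation"]).T; e=np.array(p["eye"])
    return e+r*((z-e[2])/r[:,2:])
def pts(p,d):
    v,u=np.mgrid[0:400,0:640]; r=rays(p,np.c_[u.ravel(),v.ravel()])*d.reshape(-1,1)
    return (r@np.array(p["orientation"]).T+np.array(p["eye"])).reshape(400,640,3)
E
python3 - <<'E'
from h import *
for n in("top","scene"):
    im,d,p=cam(n); np.savez(n+"0.npz",im=im,d=d,p=p); cv2.imwrite(f"pics/{n}0.png",im[...,::-1]); print(n,p,(d>0).mean())
s=env.read_state(); print(s["time"],s["ee_pos"],s["eef_rot"],s["width"])
E
```

```text
pics
top {'vertical_fov': 47.88476713226392, 'cx': 321.0561681569531, 'cy': 194.63689785878643, 'k1': 0.044594676031833584, 'eye': array([0.40490458, 0.09254382, 1.14631865]), 'orientation': array([[ 0.00969164, -0.98656985,  0.16305214],
       [-0.99975112, -0.01283667, -0.018246  ],
       [ 0.020094  , -0.16283473, -0.98644872]])} 0.9958671875
scene {'vertical_fov': 48.797557649015644, 'cx': 315.48144414155485, 'cy': 200.44402179348185, 'k1': 0.028265072153263005, 'eye': array([1.40489104, 0.25584794, 0.69671849]), 'orientation': array([[-0.24961216,  0.5970288 , -0.76239778],
       [ 0.96825068,  0.16492263, -0.18785939],
       [ 0.01357918, -0.78508416, -0.61924024]])} 0.99607421875
0.1 [0.17288985 0.59984309 0.230075  ] [[-9.60828658e-01  2.77141811e-01 -8.40445147e-04]
 [ 2.77142973e-01  9.60826583e-01 -2.01268707e-03]
 [ 2.49722300e-04 -2.16677088e-03 -9.99997621e-01]] 0.08506017549806015
```

View pics/top0.png

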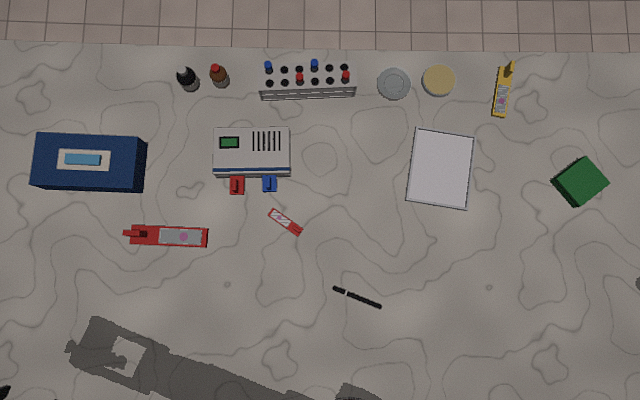

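View pics/scene0.png

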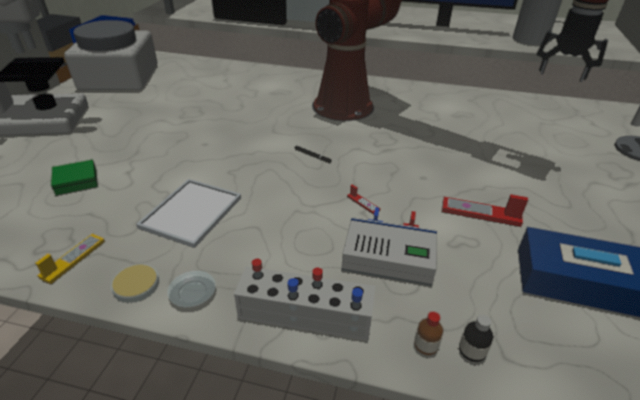

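Top view: the red candidates are at (237,186) in the dryer's left bay, (165,236) a larger plate loose on the bench, and (285,221) a small one on the bench. Only (237,186) sits in a bay, as described. The blue one is at (269,184), the panel at (440,168) and the dryer at (252,150). I'll confirm in a crop and measure.

```bash
python3 - <<'E'
from h import *
z=np.load("top0.npz",allow_pickle=True); im,d,p=z["im"],z["d"],z["p"].item()
cv2.imwrite("pics/crop1.png",cv2.resize(im[110:260,110:310],None,fx=4,fy=4,interpolation=cv2.INTER_CUBIC)[...,::-1])
P=pts(p,d); hsv=cv2.cvtColor(im,cv2.COLOR_RGB2HSV)
def big(m,win):
    a=np.zeros_like(m); u0,v0,u1,v1=win; a[v0:v1,u0:u1]=m[v0:v1,u0:u1]
    n,l,st,_=cv2.connectedComponentsWithStats(a.astype(np.uint8)); return l==1+st[1:,4].argmax()
H,S,V=[hsv[...,i].astype(int) for i in range(3)]
red=((H<8)|(H>172))&(S>120); blue=(H>105)&(H<128)&(S>120)
def rect(m,h,name):
    c=max(cv2.findContours(m.astype(np.uint8),0,1)[0],key=cv2.contourArea)
    q=plane(p,c[:,0],h)[:,:2]
    r=cv2.minAreaRect((q*1000).astype(np.float32)); print(name,r,"z",np.median(P[m][:,2]))
    print(np.round(cv2.boxPoints(r)))
for n,m,w in(("red",red,(225,170,250,200)),("blue",blue,(255,173,280,200))):
    b=big(m,w); Q=P[b]; print(n,b.sum(),"z pct",np.percentile(Q[:,2],[5,50,95]))
    t=Q[Q[:,2]>.045]; print(" fin top",len(t),t.min(0),t.max(0),t.mean(0))
# dryer roof via depth height
x=np.zeros(im.shape[:2],bool); x[115:190,200:300]=1
rect(big((P[...,2]>.045)&(P[...,2]<.06)&x&~red&~((blue)&(np.arange(400)[:,None]>176)),(200,115,300,190)),.052,"roof")
y=np.zeros_like(x); y[120:215,395:485]=1
rect(big((P[...,2]>.003)&y,(395,120,485,215)),.014,"panel rim")
rect(big((V>150)&(S<40)&y,(395,120,485,215)),.006,"panel plate")
for n,h,w in(("bench red",.012,(110,215,215,255)),("small",.012,(262,200,308,240))): rect(big(red,w),h,n)
E
```

```text
red 256 z pct [0.01575325 0.02074262 0.06123235]
 fin top 64 [0.59292955 0.28193857 0.04567274] [0.62314607 0.29259588 0.063215  ] [0.60802666 0.28590081 0.05765382]
blue 230 z pct [0.01368394 0.020662   0.06074611]
 fin top 61 [0.60097315 0.19777053 0.04599174] [0.62975394 0.20837003 0.06356119] [0.61500056 0.20297423 0.05809983]
roof ((695.6564331054688, 248.36790466308594), (120.3504638671875, 189.80027770996094), 1.182961106300354) z 0.05184201275471145
[[634. 342.]
 [637. 152.]
 [758. 155.]
 [754. 344.]]
panel rim ((667.3248901367188, -234.87142944335938), (166.74130249023438, 204.4839630126953), 81.3696517944336) z 0.006725344727748217
[[ 554. -302.]
 [ 756. -333.]
 [ 781. -168.]
 [ 579. -137.]]
panel plate ((668.8729248046875, -236.70648193359375), (148.65423583984375, 191.9690704345703), 81.7253646850586) z 0.005961121507446432
[[ 563. -296.]
 [ 753. -324.]
 [ 775. -177.]
 [ 585. -149.]]
bench red ((484.6606140136719, 458.2215270996094), (207.11341857910156, 47.19196701049805), 87.60623931884766) z 0.01671799555690856
[[457. 356.]
 [504. 354.]
 [513. 561.]
 [465. 563.]]
small ((522.4786987304688, 162.14425659179688), (93.43478393554688, 23.86224937438965), 55.791900634765625) z 0.008377745120904168
[[486. 130.]
 [506. 117.]
 [559. 194.]
 [539. 207.]]
```

View pics/crop1.png

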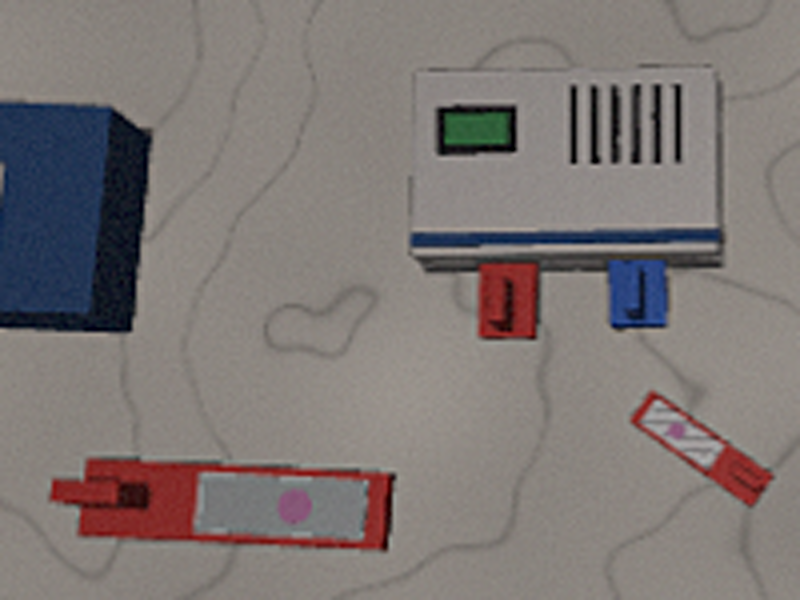

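The crop confirms it: the red cassette in the dryer's left bay, fin at crop (505,305), is the right one. The loose bench plate measures about 207 mm and the other about 93 mm, so both are decoys. I'll turn to the dryer's yaw (1.2°) and go above the fin.

Emit:
carry_out --increments '[[[0, 0, 0, 0, 0, -0.096], [0, 0, 0, 0, 0, -0.096], [0, 0, 0, 0, 0, -0.096], [-0.3, -0.22, 0.05, 0, 0, 0], [-0.6, -0.45, 0.1, 0, 0, 0], [-0.6, -0.45, 0.1, 0, 0, 0], [-0.6, -0.45, 0.1, 0, 0, 0], [-0.6, -0.45, 0.1, 0, 0, 0], [-0.6, -0.45, 0.1, 0, 0, 0], [-0.6, -0.45, 0.1, 0, 0, 0], [-0.6, -0.45, 0.1, 0, 0, 0], [-0.6, -0.45, 0.1, 0, 0, 0]]]' --jaw 1 --newtons 40

```text
time: 1.3
ee_pos: [0.3295, 0.4876, 0.2051]
eef_rot: [[-1.0, -0.018, -0.0], [-0.018, 1.0, -0.001], [0.0, -0.001, -1.0]]
ft_force: [-0.2, 0.0, -0.3]
width: 0.0854
gripper_force: 0.0
```

Emit:
carry_out --increments '[[[-0.6, -0.45, 0.1, 0, 0, 0], [-0.6, -0.45, 0.1, 0, 0, 0], [-0.6, -0.45, 0.1, 0, 0, 0], [-0.6, -0.45, 0.1, 0, 0, 0], [-0.6, -0.45, 0.1, 0, 0, 0], [-0.6, -0.45, 0.1, 0, 0, 0], [-0.6, -0.45, 0.1, 0, 0, 0], [-0.6, -0.45, 0.1, 0, 0, 0], [-0.6, -0.45, 0.1, 0, 0, 0], [-0.6, -0.45, 0.1, 0, 0, 0], [-0.3, -0.22, 0.05, 0, 0, 0], [0, 0, 0, 0, 0, 0]]]'

```text
time: 2.5
ee_pos: [0.5212, 0.35, 0.1736]
eef_rot: [[-1.0, -0.017, -0.001], [-0.017, 1.0, -0.001], [0.001, -0.001, -1.0]]
ft_force: [-0.6, 0.3, -0.2]
width: 0.0852
gripper_force: 0.0
```

Emit:
carry_out --increments '[[[-0.4, -0.3, 0, 0, 0, 0], [-0.5, -0.4, 0, 0, 0, 0], [-0.5, -0.4, 0, 0, 0, 0], [-0.5, -0.4, 0, 0, 0, 0], [-0.5, -0.4, 0, 0, 0, 0], [-0.4, -0.25, 0, 0, 0, 0], [0, 0, 0, 0, 0, 0], [0, 0, 0, 0, 0, 0]]]'

```text
time: 3.3
ee_pos: [0.6059, 0.2886, 0.1741]
eef_rot: [[-1.0, -0.02, -0.001], [-0.02, 1.0, 0.0], [0.001, 0.0, -1.0]]
ft_force: [-0.1, 1.7, 0.3]
width: 0.0852
gripper_force: 0.0
```

```bash
python3 - <<'E'
from h import *
s=env.read_state(); print(s["time"],s["ee_pos"],s["eef_rot"])
im,d,p=cam("wrist"); cv2.imwrite("pics/w1.png",im[...,::-1]); P=pts(p,d)
hsv=cv2.cvtColor(im,cv2.COLOR_RGB2HSV).astype(int)
red=((hsv[...,0]<8)|(hsv[...,0]>172))&(hsv[...,1]>120)
m=red&(abs(P[...,0]-.61)<.06)&(abs(P[...,1]-.287)<.05)
t=m&(P[...,2]>.055)&(P[...,2]<.066)
Q=P[t]; print(t.sum(),Q.min(0),Q.max(0),np.median(Q,0))
c=max(cv2.findContours(t.astype(np.uint8),0,1)[0],key=cv2.contourArea)
r=cv2.minAreaRect((plane(p,c[:,0],.06)[:,:2]*1000).astype(np.float32));print(r,cv2.boxPoints(r))
Q=P[m&(P[...,2]<.03)]; print("plate",np.percentile(Q,[1,50,99],axis=0))
W=P[(P[...,2]>.047)&(P[...,2]<.057)&~red&(P[...,0]>.62)]; print("roof",W.min(0) if len(W) else 0)
E
```

```text
3.3 [0.60586791 0.28857424 0.1740539 ] [[-9.99801039e-01 -1.99268358e-02 -8.96746230e-04]
 [-1.99271203e-02  9.99801387e-01  3.09521157e-04]
 [ 8.90400347e-04  3.27329144e-04 -9.99999550e-01]]
308 [0.59529074 0.28039667 0.05624293] [0.62545181 0.29047964 0.06249736] [0.60960152 0.28582311 0.06061939]
((610.1104736328125, 285.43194580078125), (30.45162010192871, 9.459264755249023), 1.2400267124176025) [[594.7859  289.83096]
 [594.9906  280.37393]
 [625.43506 281.03293]
 [625.23035 290.48996]]
plate [[0.59334781 0.26927477 0.01079809]
 [0.61337332 0.28892741 0.02073369]
 [0.64099125 0.30322578 0.02564016]]
roof [0.62013539 0.15136147 0.04700022]
```

View pics/w1.png

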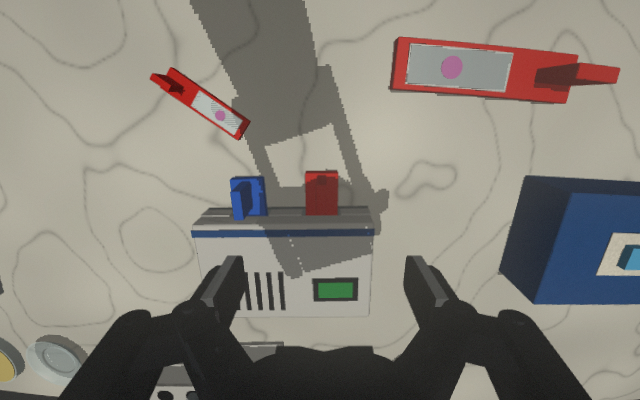

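The wrist picture shows the red fin at about (321,190) and the blue at (245,198). Two measurements of the fin centre agree within 2 mm, at about (0.609, 0.286) with yaw 1.2°. I'll descend to z≈0.028.

Emit:
carry_out --increments '[[[-0.05, -0.08, 0.2, 0, 0, 0], [0, 0, 0.6, 0, 0, 0], [0, 0, 0.7, 0, 0, 0], [0, 0, 0.7, 0, 0, 0], [0, 0, 0.7, 0, 0, 0], [0, 0, 0.7, 0, 0, 0], [0, 0, 0.6, 0, 0, 0], [0, 0, 0.4, 0, 0, 0], [0, 0, 0.2, 0, 0, 0], [0, 0, 0, 0, 0, 0], [0, 0, 0, 0, 0, 0]]]'

```text
time: 4.45
ee_pos: [0.6081, 0.2867, 0.0311]
eef_rot: [[-1.0, -0.021, 0.002], [-0.021, 1.0, 0.001], [-0.002, 0.001, -1.0]]
ft_force: [0.2, 0.5, 0.7]
width: 0.0854
gripper_force: 0.0
```

Emit:
carry_out --increments '[[[0, 0, 0.08, 0, 0, 0], [0, 0, 0, 0, 0, 0], [0, 0, 0, 0, 0, 0], [0, 0, 0, 0, 0, 0], [0, 0, 0, 0, 0, 0], [0, 0, 0, 0, 0, 0], [0, 0, 0, 0, 0, 0], [0, 0, 0, 0, 0, 0]]]' --jaw -1 --newtons 40

```text
time: 5.25
ee_pos: [0.6074, 0.2865, 0.0281]
eef_rot: [[-1.0, -0.021, 0.0], [-0.021, 1.0, 0.0], [-0.0, 0.0, -1.0]]
ft_force: [-0.4, 0.3, 1.6]
width: 0.0093
gripper_force: 45.1
```

Emit:
carry_out --increments '[[[0, 0, -0.04, 0, 0, 0], [0.1, 0, 0, 0, 0, 0], [0.2, 0, 0, 0, 0, 0], [0.3, 0, 0, 0, 0, 0], [0.3, 0, 0, 0, 0, 0], [0.3, 0, 0, 0, 0, 0], [0.3, 0, 0, 0, 0, 0], [0.3, 0, 0, 0, 0, 0], [0.2, 0, 0, 0, 0, 0], [0, 0, 0, 0, 0, 0]]]'

```text
time: 6.25
ee_pos: [0.5461, 0.2851, 0.0289]
eef_rot: [[-1.0, -0.021, -0.001], [-0.021, 1.0, -0.0], [0.001, -0.0, -1.0]]
ft_force: [0.1, -0.4, -0.1]
width: 0.0094
gripper_force: 44.9
```

Emit:
carry_out --increments '[[[0.2, 0, 0, 0, 0, 0], [0.3, 0, 0, 0, 0, 0], [0.3, 0, 0, 0, 0, 0], [0.3, 0, 0, 0, 0, 0], [0.3, 0, 0, 0, 0, 0], [0.3, 0, 0, 0, 0, 0], [0.3, 0, 0, 0, 0, 0], [0.3, 0, 0, 0, 0, 0], [0.2, 0, 0, 0, 0, 0], [0, 0, 0, 0, 0, 0], [0, 0, 0, 0, 0, 0]]]'

```text
time: 7.35
ee_pos: [0.4725, 0.2837, 0.0293]
eef_rot: [[-1.0, -0.021, 0.001], [-0.021, 1.0, 0.0], [-0.001, 0.0, -1.0]]
ft_force: [-0.0, -0.5, -0.4]
width: 0.0092
gripper_force: 44.9
```

```bash
python3 - <<'E'
from h import *
im,d,p=cam("top"); i2,_,_=cam("scene")
a=cv2.resize(im[110:270,170:370],(500,400),interpolation=cv2.INTER_CUBIC); cv2.imwrite("pics/t2.png",np.hstack([a])[...,::-1])
cv2.imwrite("pics/s2.png",cv2.resize(i2[150:300,320:520],(600,450),interpolation=cv2.INTER_CUBIC)[...,::-1])
E
```

```text
(no output)
```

View pics/s2.png

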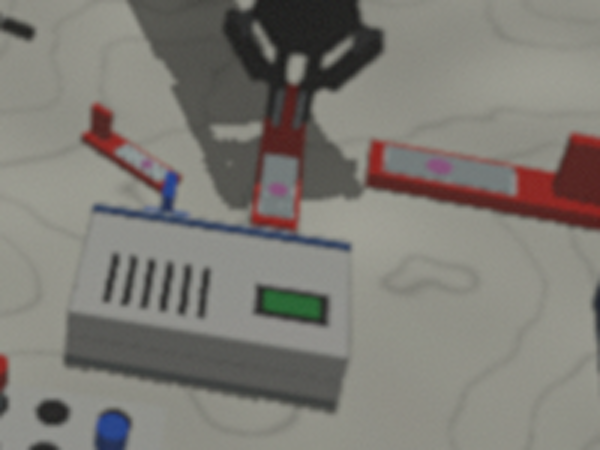

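The scene crop shows the red cassette held at its fin, (285,100), with its plate end at (275,220) fully clear of the dryer front and flat. Blue is still in its bay. Next: lift, turn, carry to the panel.

Emit:
carry_out --increments '[[[0, 0, -0.15, 0, 0, 0], [0, 0, -0.3, 0, 0, 0], [0, 0, -0.4, 0, 0, 0], [0, 0, -0.4, 0, 0, 0], [0, 0, -0.4, 0, 0, 0], [0, 0, -0.4, 0, 0, 0], [0, 0, -0.4, 0, 0, 0.02], [0, 0, -0.3, 0, 0, 0.04], [0, 0, -0.2, 0, 0, 0.04], [0, 0, -0.1, 0, 0, 0.04], [0, 0, 0, 0, 0, 0.02]]]' --newtons 50

```text
time: 8.55
ee_pos: [0.4729, 0.2839, 0.122]
eef_rot: [[-0.989, 0.148, 0.002], [0.148, 0.989, 0.001], [-0.002, 0.001, -1.0]]
ft_force: [-0.1, 0.6, -0.4]
width: 0.0094
gripper_force: 49.8
```

Emit:
carry_out --increments '[[[-0.1, -0.2, 0, 0, 0, 0], [-0.2, -0.4, 0, 0, 0, 0], [-0.3, -0.68, 0, 0, 0, 0], [-0.3, -0.68, 0, 0, 0, 0], [-0.3, -0.68, 0, 0, 0, 0], [-0.3, -0.68, 0, 0, 0, 0], [-0.3, -0.68, 0, 0, 0, 0], [-0.3, -0.68, 0, 0, 0, 0], [-0.3, -0.68, 0, 0, 0, 0], [-0.3, -0.68, 0, 0, 0, 0], [-0.3, -0.68, 0, 0, 0, 0], [-0.3, -0.68, 0, 0, 0, 0]]]'

```text
time: 9.75
ee_pos: [0.5375, 0.0474, 0.1202]
eef_rot: [[-0.989, 0.147, -0.001], [0.147, 0.989, -0.0], [0.001, -0.001, -1.0]]
ft_force: [0.7, -0.0, 0.1]
width: 0.0098
gripper_force: 49.8
```

Emit:
carry_out --increments '[[[-0.3, -0.68, 0, 0, 0, 0], [-0.3, -0.68, 0, 0, 0, 0], [-0.3, -0.68, 0, 0, 0, 0], [-0.3, -0.68, 0, 0, 0, 0], [-0.3, -0.68, 0, 0, 0, 0], [-0.3, -0.68, 0, 0, 0, 0], [-0.3, -0.68, 0, 0, 0, 0], [-0.3, -0.68, 0, 0, 0, 0], [-0.3, -0.68, 0, 0, 0, 0], [-0.3, -0.68, 0, 0, 0, 0], [-0.2, -0.4, 0, 0, 0, 0], [-0.1, -0.2, 0, 0, 0, 0]]]'

```text
time: 10.95
ee_pos: [0.6034, -0.1863, 0.1205]
eef_rot: [[-0.989, 0.148, -0.0], [0.148, 0.989, -0.0], [0.0, -0.0, -1.0]]
ft_force: [0.9, -0.2, 0.5]
width: 0.0091
gripper_force: 49.8
```

Emit:
carry_out --increments '[[[-0.1, -0.3, 0, 0, 0, 0], [-0.2, -0.4, 0, 0, 0, 0], [-0.2, -0.4, 0, 0, 0, 0], [-0.07, -0.22, 0, 0, 0, 0], [0, 0, 0.2, 0, 0, 0], [0, 0, 0.4, 0, 0, 0], [0, 0, 0.4, 0, 0, 0], [0, 0, 0.4, 0, 0, 0], [0, 0, 0.3, 0, 0, 0], [0, 0, 0.2, 0, 0, 0], [0, 0, 0, 0, 0, 0]]]'

```text
time: 12.05
ee_pos: [0.6134, -0.2256, 0.0619]
eef_rot: [[-0.989, 0.146, -0.003], [0.146, 0.989, 0.001], [0.003, 0.001, -1.0]]
ft_force: [-0.9, 0.2, -0.2]
width: 0.0094
gripper_force: 49.8
```

```bash
python3 - <<'E'
from h import *
s=env.read_state(); print(s["time"],s["ee_pos"])
im,d,p=cam("top"); P=pts(p,d); i2,d2,p2=cam("scene"); P2=pts(p2,d2)
cv2.imwrite("pics/t3.png",cv2.resize(im[110:230,380:500],(600,600),interpolation=cv2.INTER_CUBIC)[...,::-1])
for n,i,Q in(("top",im,P),("scene",i2,P2)):
    hsv=cv2.cvtColor(i,cv2.COLOR_RGB2HSV).astype(int)
    m=((hsv[...,0]<8)|(hsv[...,0]>172))&(hsv[...,1]>100)&(Q[...,1]<-.15)&(Q[...,1]>-.33)&(Q[...,0]<.8)&(Q[...,0]>.5)
    A=Q[m]; print(n,len(A))
    if len(A):
        print(A.min(0),A.max(0))
        t=A[(A[:,0]>.7)]; print("far end z",np.percentile(t[:,2],[5,50,90]) if len(t) else 0)
        t=A[(A[:,0]<.66)&(A[:,0]>.64)]; print("near z",np.percentile(t[:,2],[5,50,90]) if len(t) else 0)
E
```

```text
12.05 [ 0.61341281 -0.22562417  0.06190136]
top 3854
[ 0.50002243 -0.28701306  0.04201196] [ 0.73638178 -0.15000502  0.49652817]
far end z [0.04736192 0.05235012 0.05540024]
near z [0.17081201 0.39871505 0.40673526]
scene 4259
[ 0.50000296 -0.2903354   0.0447092 ] [ 0.74310112 -0.15005195  0.4622305 ]
far end z [0.04679764 0.05159205 0.05452977]
near z [0.05455659 0.36034263 0.40015405]
```

View pics/t3.png

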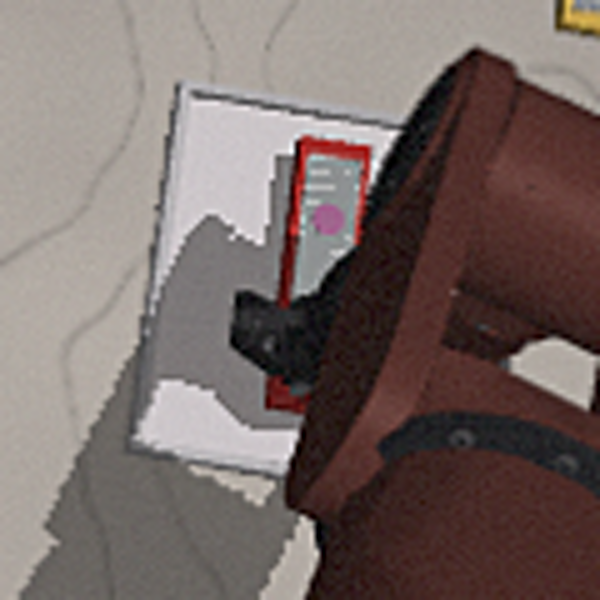

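The crop shows the plate level and inside the rim: far end at (335,145), near end at (285,405). I'll lower gently.

Emit:
carry_out --increments '[[[0, 0, 0.2, 0, 0, 0], [0, 0, 0.3, 0, 0, 0], [0, 0, 0.25, 0, 0, 0], [0, 0, 0.15, 0, 0, 0], [0, 0, 0.1, 0, 0, 0], [0, 0, 0.05, 0, 0, 0], [0, 0, 0.05, 0, 0, 0], [0, 0, 0, 0, 0, 0], [0, 0, 0, 0, 0, 0]]]'

```text
time: 13.05
ee_pos: [0.6147, -0.2264, 0.0309]
eef_rot: [[-0.989, 0.146, 0.0], [0.146, 0.989, -0.0], [-0.001, -0.0, -1.0]]
ft_force: [-0.2, 0.4, -0.4]
width: 0.0093
gripper_force: 49.8
```

Emit:
carry_out --increments '[[[0, 0, 0.05, 0, 0, 0], [0, 0, 0.05, 0, 0, 0], [0, 0, 0.03, 0, 0, 0], [0, 0, 0, 0, 0, 0], [0, 0, 0, 0, 0, 0]]]'

```text
time: 13.55
ee_pos: [0.6144, -0.2263, 0.0266]
eef_rot: [[-0.989, 0.146, -0.0], [0.146, 0.989, 0.0], [0.0, 0.0, -1.0]]
ft_force: [0.0, -0.3, 0.4]
width: 0.0092
gripper_force: 49.8
```

Emit:
carry_out --increments '[[[0, 0, 0.02, 0, 0, 0], [0, 0, 0, 0, 0, 0], [0, 0, 0, 0, 0, 0]]]'

```text
time: 13.85
ee_pos: [0.6146, -0.2263, 0.0262]
eef_rot: [[-0.989, 0.146, 0.0], [0.146, 0.989, -0.0], [-0.0, -0.0, -1.0]]
ft_force: [-0.0, 0.2, -0.5]
width: 0.0093
gripper_force: 49.9
```

Emit:
carry_out --increments '[[[0, 0, 0.02, 0, 0, 0], [0, 0, 0, 0, 0, 0], [0, 0, 0, 0, 0, 0]]]'

```text
time: 14.15
ee_pos: [0.6146, -0.2264, 0.0262]
eef_rot: [[-0.989, 0.146, 0.0], [0.146, 0.989, -0.0], [-0.0, -0.0, -1.0]]
ft_force: [-1.0, 0.5, 4.1]
width: 0.0089
gripper_force: 50.6
```

Contact at z 0.026, where it should be, with about 4 N. Release and retreat.

Emit:
carry_out --increments '[[[0, 0, 0, 0, 0, 0], [0, 0, 0, 0, 0, 0], [0, 0, 0, 0, 0, 0], [0, 0, 0, 0, 0, 0], [0, 0, 0, 0, 0, 0], [0, 0, 0, 0, 0, 0]]]' --jaw 1

```text
time: 14.75
ee_pos: [0.6144, -0.2263, 0.0254]
eef_rot: [[-0.989, 0.146, -0.0], [0.146, 0.989, -0.0], [0.0, -0.0, -1.0]]
ft_force: [-0.3, 0.1, -0.3]
width: 0.0852
gripper_force: 0.0
```

Emit:
carry_out --increments '[[[0, 0, -0.2, 0, 0, 0], [0, 0, -0.5, 0, 0, 0], [0, 0, -0.8, 0, 0, 0], [0, 0, -0.8, 0, 0, 0], [0, 0, -0.8, 0, 0, 0], [0.5, 0, -0.8, 0, 0, 0], [0.8, 0.5, -0.5, 0, 0, 0], [0.8, 0.8, 0, 0, 0, 0], [0.8, 0.8, 0, 0, 0, 0], [0.8, 0.8, 0, 0, 0, 0], [0.5, 0.5, 0, 0, 0, 0], [0, 0, 0, 0, 0, 0]]]'

```text
time: 15.95
ee_pos: [0.5033, -0.105, 0.1585]
eef_rot: [[-0.99, 0.144, 0.0], [0.144, 0.99, 0.0], [-0.0, 0.0, -1.0]]
ft_force: [-0.1, -0.4, -0.4]
width: 0.0854
gripper_force: 0.0
```

```bash
python3 - <<'E'
from h import *
im,d,p=cam("top"); P=pts(p,d)
cv2.imwrite("pics/t4.png",cv2.resize(im[110:260,200:500],(800,400),interpolation=cv2.INTER_CUBIC)[...,::-1])
hsv=cv2.cvtColor(im,cv2.COLOR_RGB2HSV).astype(int)
m=((hsv[...,0]<8)|(hsv[...,0]>172))&(hsv[...,1]>100)
m[:120]=0;m[215:]=0;m[:,:395]=0;m[:,490:]=0
A=P[m&(P[...,2]<.07)]; print(A.min(0),A.max(0))
for a,b in((.59,.605),(.65,.67),(.7,.75)):
    t=A[(A[:,0]>a)&(A[:,0]<b)]; print(a,len(t),np.percentile(t[:,2],[5,50,95]) if len(t) else 0)
print(env.read_state()["time"])
E
```

```text
[ 0.6254662  -0.25958541  0.00564102] [ 0.73728882 -0.21224084  0.05967967]
0.59 0 0
0.65 29 [0.00972442 0.01685287 0.0204433 ]
0.7 80 [0.01029135 0.0172299  0.02068508]
16.0
```

View pics/t4.png

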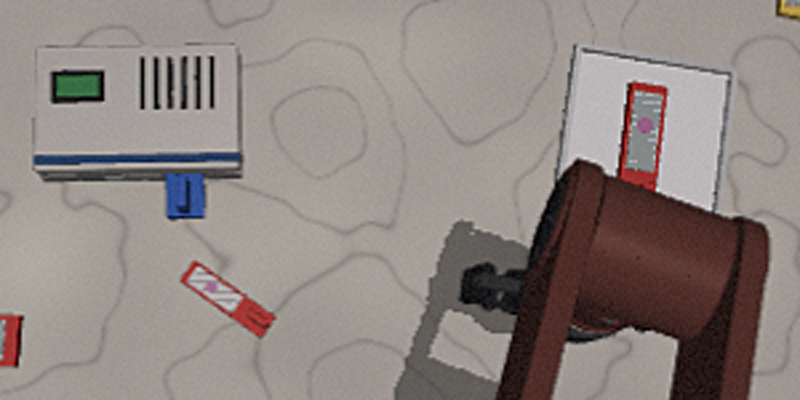

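The picture shows the cassette at about (642,140), flat on the panel (top at z≈0.018) and about 27 mm inside the far rim. The near rim is hidden by the arm. Its near end works out to x≈0.60, and the inner rim is at about 0.575. Blue is still in its bay at (186,195), and the gripper is clear. Handing in.

```bash
python3 -c "
from cell import env
print(env.job_done())"
```

```text
the job is handed in; nothing more can be done
None
```

I drew the red cassette out of the dryer and set it down flat and face up inside the light panel's rim; the blue one is still in its bay, and the job was handed in at about 16 s. The arm hid the panel's near rim in the last picture, so that side's clearance of about 25 mm is calculated, not seen.

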